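# Switch on the doughnut display for opening

## Robot

A 6-joint arm with a two-finger parallel gripper is mounted at the origin on the work surface. World frame = base frame: x ahead of the robot, y to its left, z up, the work surface at z = 0. Lengths are in mm, angles in rad, forces in N, time in s.
With the tool pointing down it reaches from about 350 to 725 mm from the base axis. Payload 4.3 kg.
Tool frame: the origin (TCP) lies on the centre line of the jaws, within the pads' length; the fingertips stand 25 mm ahead of it and the grasp point (between the pads) lies 6 mm ahead of it; x points along the fingers, z is the direction in which the jaws open and shut, and the axes are right-handed (so a half turn about x gives the same grasp; the last joint's range is limited). The gripper opens to 85 mm and grips with 20 to 120 N. Pads are 22 mm wide; open, the fingers measure 114 mm over their backs; the gripper's body (76 mm by 85 mm) begins 54 mm behind the grasp point. The pads swing forward as they close: fully open they stand 13 mm farther back than shut.
Start: joints at [1.236, 0.377, 0.081, 1.274, 0, 1.46], TCP at [128.177, 560.566, 256.329] pointing down, gripper open.
Joint ranges: [-2.72, 2.72], [-0.84, 1.66], [-1.02, 1.22], [-1.77, 2.12], [-1.37, 1.28], [-3.14, 3.14]. Speed limits (rad/s): [2.57, 2.57, 3.14, 3.14, 3.14, 3.14].

## Interface

Orientations are given as [roll, pitch, yaw] about the fixed x, y, z axes, in that order (R = Rz(yaw) Ry(pitch) Rx(roll)).
In Python, from cell import arm, cams gives the robot as it stands.
- The arm moves only by the tool carry_out, never from a script. Its argument "increments" is a list that holds one entry, the list of rows, each a list of 4 numbers: the shift along the tool's x, y, z in cm, then the turn about the tool's x in rad. A call has 1 to 8 rows; each row shifts and turns the commanded pose from where the row before left it, along the tool's axes as they then stand; what a row does not reach is not made up. A row lasts 1/10 s, in which the tool goes at most 50 mm and 8.59 degrees, less where a joint would pass 70% of its speed; a pose out of reach is approached as far as the arm can. A call with a gripper value outside its range is refused whole. "claw" is the gripper command: -1 is fully open, 1 is shut, values between are in proportion, set as the call begins (left out, the last holds). The fingers move at their own pace and stop on an object; "grip_force" is the grip in N (left out, the last holds). Time passes only in rows, so rows that do not move let the fingers close. It gives the time, the measured TCP pose, the force and the opening at its end, in the units of the state.
- arm.observe(): the state, without advancing time (a new reading comes with each control period).
- cams.capture(name): name is "scene" or "side" or "wrist"; returns a dict with "pixels" (400x640x3 uint8, blue, green, red), "range_z" (400x640 float32, mm along the optical axis (not along the pixel's ray), 0 where there is no reading), "vfov" (degrees; the focal length in pixels is half the picture's height over the tangent of half this angle, whatever the lens; pixels are square), "cx", "cy" (the principal point, pixels), "D" ([k1, k2, p1, p2, k3] as OpenCV has them; the pictures are not rectified), "origin" and "orientation" of the camera in the world. Camera axes: x right, y up, looking along -z (the intrinsics and any distortion apply to the point x, -y, -z); pixel columns grow to the right and rows downward; lengths in mm; the calibration is good to about 2 mm. A picture is of the moment at which its call begins.
- arm.close_job(): hands the job in, once; it reports no verdict.
Trained networks look in the newest picture that a camera, given by its name, has taken for a name from the list of things; names that differ only in an ending like _2 or _b are one class to them, and where a whole thing is asked for, a point or a joint stands for the part that bears it (a point fixed in the world has none). Each returns a list of dicts, best first, with "confidence" (0 to 1); they miss things now and then, are a little off and sometimes report something else, mostly with a low value. They report only what shows in the picture. A call takes as long as a camera call.
- cams.search_frame(target, camera): "bbox" ([centre column, centre row, width, height] in pixels, round what is visible of it).
- cams.regions_of(target, camera): "pixels" (400x640 bool, what is visible of it) and "bbox" ([centre column, centre row, width, height] in pixels, round what is visible of it).
The state is a dict: "time": time; "joint_positions": joint angles; "qd": joint speeds; "tau": joint torques, N m; "ee_pos": TCP position; "orientation": TCP orientation; "ft_force": force on the tool from outside, world axes, zero at the start; "torque": the same for the moment, N m; "width": finger opening in mm.
Only numpy, scipy, OpenCV 4.12 (cv2) and the standard library are available. Lean on these libraries where they do the work, as an engineer would, in place of code of your own. Each camera call takes 0.05 s, during which the arm holds its last target. There are 200 camera calls.

## Task

Start up the doughnut display by pressing the keys on the three black switch blocks on the counter, in this order: first the long bar key (main power), then the square key (fan), last the round key (warming lamps). Press each key lightly with the fingertips, straight down until it stops and stays in, and press no key before its turn. Do not pick up, tip or shove the blocks along, leave the other things on the counter alone, and finish with the hand clear.

Things in the scene. Friction and masses are not known exactly. Their poses are not given: they have to be found in the camera images.
- bar_box: main power switch block: a loose black box 80 x 80 mm and 36 mm high on a rubber foot, 0.4 to 0.8 kg, standing freely on the counter, with a long bar key, 22 x 70 mm (long along the block's y axis) in white plastic in the middle of its top. Origin: centre of the underside; z up.
- bar_top (a point): centre of the top face of the main power block's key (a long bar key, 22 x 70 mm (long along the block's y axis)); 62 mm above the counter with the key up, 52 mm with it fully down. Moves with the key.
- bar_key (a joint): how far that key is pressed down, m: 0 up, 0.010 at its stop. It resists with 3 N at the top rising to about 5 N at the stop, where the cap on top begins to give on a spring (6 N, then about 1 N more per mm, for up to 10 mm, springing back when released); the key itself stays wherever it is left (no spring back); past 0.006 it counts as in. All three start up.
- square_box: fan switch block: a loose black box 80 x 80 mm and 36 mm high on a rubber foot, 0.4 to 0.8 kg, standing freely on the counter, with a 46 x 46 mm square key in white plastic in the middle of its top. Origin: centre of the underside; z up.
- square_top (a point): centre of the top face of the fan block's key (a 46 x 46 mm square key); 62 mm above the counter with the key up, 52 mm with it fully down. Moves with the key.
- square_key (a joint): how far that key is pressed down, m: 0 up, 0.010 at its stop. It resists with 3 N at the top rising to about 5 N at the stop, where the cap on top begins to give on a spring (6 N, then about 1 N more per mm, for up to 10 mm, springing back when released); the key itself stays wherever it is left (no spring back); past 0.006 it counts as in. All three start up.
- round_box: warming lamps switch block: a loose black box 80 x 80 mm and 36 mm high on a rubber foot, 0.4 to 0.8 kg, standing freely on the counter, with a round key, 30 mm in diameter in white plastic in the middle of its top. Origin: centre of the underside; z up.
- round_top (a point): centre of the top face of the warming lamps block's key (a round key, 30 mm in diameter); 62 mm above the counter with the key up, 52 mm with it fully down. Moves with the key.
- round_key (a joint): how far that key is pressed down, m: 0 up, 0.010 at its stop. It resists with 3 N at the top rising to about 5 N at the stop, where the cap on top begins to give on a spring (6 N, then about 1 N more per mm, for up to 10 mm, springing back when released); the key itself stays wherever it is left (no spring back); past 0.006 it counts as in. All three start up.
- mug: bystander: white mug, 76 mm across, 90 mm high, loose. Origin: centre of the underside.
- jar: bystander: glass sugar jar with steel cap, 60 mm across, 85 mm high, loose. Origin: centre of the underside.
- doughnut: bystander: filled round doughnut with chocolate top, 84 mm across, 35 mm high, loose. Origin: centre of the underside.

How it is judged (in metres and radians):
On the way, in this order (a step that is already met when the one before it is completed fails the run):
1. the long bar key is pressed in and stays in (value of joint bar_key above 0.006 m), for 0.2 s.
2. the square key is pressed in and stays in (value of joint square_key above 0.006 m), for 0.2 s.
3. the round key is pressed in and stays in (value of joint round_key above 0.006 m), for 0.2 s.
At the end, for the whole second after the job is handed in: All three keys are more than 6 mm in (of 10 mm), pressed in the order bar, square, round; every switch block stands upright, at rest and within 15 mm of where it started; mug, jar and doughnut are within 15 mm of where they stood (value of joint each of bar_key, square_key, round_key above 0.006 m and distance of each of bar_box, square_box, round_box, mug, jar, doughnut from where it was at the start of the episode below 0.015 m and angle between each of bar_box, square_box, round_box's own z axis and vertical below 0.05 rad and linear speed of each of bar_box, square_box, round_box below 0.01 m/s); the robot touches nothing.
It fails at once if the square key is pressed before the bar key is in (value of joint square_key above 0.003 m and not (value of joint bar_key above 0.006 m)).
It fails at once if the round key is pressed before the square key is in (value of joint round_key above 0.003 m and not (value of joint square_key above 0.006 m)).
It fails at once if a switch block is lifted, tipped, or pushed more than 15 mm from where it stood (distance of any of bar_box, square_box, round_box from where it was at the start of the episode above 0.015 m or height (world z) of any of bar_box, square_box, round_box above 0.006 m or angle between any of bar_box, square_box, round_box's own z axis and vertical above 0.15 rad).
It fails at once if a switch block or its key is pressed harder than 25 N, or with anything but the fingers (contact force between the fingers and bar_box above 25 N or contact force between the fingers and square_box above 25 N or contact force between the fingers and round_box above 25 N or contact force between the arm and bar_box above 2 N or contact force between the arm and square_box above 2 N or contact force between the arm and round_box above 2 N).
It fails at once if the mug, jar or doughnut is moved more than 15 mm or tipped (distance of any of mug, jar, doughnut from where it was at the start of the episode above 0.015 m or angle between any of mug, jar, doughnut's own z axis and vertical above 0.2 rad).
It also fails if it takes over 48 s, if anything falls off the work surface, if the arm or the gripper's body presses on something with over 40 N, if the wrist force passes 120 N, or if a joint passes its speed limit or range.

## Working session

There is one attempt and no reset: what is moved stays moved. The work goes in short steps, Python scripts to look and compute and a tool call to move; the robot and the scene stay as the last step left them, time stands still between calls to the robot, and variables do not carry over. Pictures are saved under pics/ and viewed, about 8 in all and at most 12, crops included, and the job is handed in when it is done.

Besides the shell and the picture viewer there is one more tool, called by a JSON object that holds its "op" and its "data", one argument or row to a line. carry_out: Moves the arm, as the interface text tells. Its arguments: {"type":"object","properties":{"increments":{"type":"array","items":{"type":"array","items":{"type":"array","items":{"type":"number"}}}},"claw":{"type":"number"},"grip_force":{"type":"number"}},"required":["increments"]}

```bash
mkdir -p pics
cat > h.py <<'E'
import numpy as np, cv2, time
from cell import arm, cams
from scipy.spatial.transform import Rotation as R
def rot(c):
    o=np.array(c["orientation"]); 
    return o if o.shape==(3,3) else R.from_euler('xyz',o).as_matrix()
def world(c,uv,z=None):
    "pixels Nx2 -> world, by depth, or by plane height z"
    uv=np.asarray(uv,float).reshape(-1,2); f=200/np.tan(np.radians(c["vfov"])/2)
    K=np.array([[f,0,c["cx"]],[0,f,c["cy"]],[0,0,1]])
    n=cv2.undistortPoints(uv.reshape(-1,1,2),K,np.array(c["D"],float)).reshape(-1,2)
    d=np.c_[n[:,0],-n[:,1],-np.ones(len(n))]@rot(c).T; o=np.array(c["origin"])
    if z is None: s=c["range_z"][uv[:,1].round().astype(int),uv[:,0].round().astype(int)]
    else: s=(z-o[2])/d[:,2]
    return o+d*s[:,None]
E
python3 - <<'E'
from h import *
print({k:v for k,v in arm.observe().items()})
for n in("scene","side","wrist"):
    c=cams.capture(n); cv2.imwrite(f"pics/{n}1.png",c["pixels"]); print(n,c["origin"],c["orientation"],c["vfov"],c["D"])
    for t in("bar_box","square_box","round_box","bar_top","square_top","round_top","mug","jar","doughnut"):
        for r in cams.regions_of(t,n)[:2]:
            v,u=np.nonzero(r["pixels"]&(c["range_z"]>0))
            if len(u)==0: continue
            p=world(c,np.c_[u,v]); print(t,round(r["confidence"],2),np.round(r["bbox"]),"med",np.median(p,0).round(), "p2",np.percentile(p,2,axis=0).round(),"p98",np.percentile(p,98,axis=0).round())
E
```

```text
{'time': 0.0, 'joint_positions': array([1.23572714e+00, 3.78082391e-01, 7.96278496e-02, 1.27442050e+00,
       4.25416140e-06, 1.46048676e+00]), 'qd': array([ 1.62953815e-04,  1.06287985e-03, -1.23086390e-05, -1.62090055e-03,
        5.27400075e-07, -1.42560493e-03]), 'tau': array([ 3.26337149e-04, -4.63605809e+01,  2.69874251e+01,  2.08172947e-02,
        4.37679682e-05,  2.47324913e-06]), 'ee_pos': array([127.94667878, 559.95481   , 255.35056538]), 'orientation': array([ 3.02923656,  1.56871761, -1.90791205]), 'ft_force': array([-0.2757922 , -0.13085015,  0.63960864]), 'torque': array([0.01849274, 0.0294637 , 0.01330906]), 'width': 85.67231737111182}
scene [1124.21800665  160.07022237  766.5117695 ] [ 0.69054415 -0.01130475  1.85714077] 49.566350916542625 [-0.09954774  0.          0.          0.          0.        ]
bar_box 0.56 [443. 210.  44.  38.] med [477. 250.  35.] p2 [422. 209.   5.] p98 [506. 294.  62.]
square_box 0.79 [332. 251.  49.  45.] med [652.  45.  36.] p2 [602.   4.  10.] p98 [672.  81.  63.]
round_box 0.97 [230. 182.  35.  30.] med [ 527. -225.   34.] p2 [ 480. -2
[... 1469 characters left out ...]
18.   1.] p98 [695. 102.  65.]
round_top 0.51 [381. 288.  14.  16.] med [ 507. -240.   60.] p2 [ 497. -251.   40.] p98 [ 523. -224.   63.]
mug 0.61 [274. 232.  40.  45.] med [421.  16.  55.] p2 [390. -20.   2.] p98 [461.  78.  91.]
jar 0.55 [405. 243.  29.  44.] med [ 625. -189.   62.] p2 [ 611. -209.    3.] p98 [ 663. -158.   87.]
doughnut 0.62 [311. 158.  30.  16.] med [667. 193.  32.] p2 [639. 168.   9.] p98 [706. 233.  37.]
wrist [ 49.63472027 578.62537231 373.39812664] [-3.17702274e-01  9.90293681e-06  1.34516489e+00] 67.70151506359068 [0.00246875 0.         0.         0.         0.        ]
bar_box 0.64 [156. 391.  27.  17.] med [423. 236.  24.] p2 [416. 203.  -1.] p98 [434. 263.  36.]
```

Run:
```python
from h import *
crops=[]
for n in("scene","side"):
    c=cams.capture(n); rr={}
    a=c["pixels"][130:330,200:480] if n=="scene" else c["pixels"][140:340,200:480]
    crops.append(cv2.resize(a,None,fx=2.8,fy=1.5*2.8/1.5*0.5*2/2 if 0 else 1.45*1.0 if 0 else 2.8)[:560])
    v,u=np.nonzero(c["range_z"]>0); p=world(c,np.c_[u,v]); br=c["pixels"][v,u].min(1)
    for t,xy in(("bar",(462,248)),("square",(632,40)),("round",(512,-235))):
        m=(np.hypot(*(p[:,:2]-xy).T)<55)&(p[:,2]>56)&(p[:,2]<70)
        q=p[m]; (ce,sz,an)=cv2.minAreaRect(q[:,:2].astype(np.float32))
        print(n,t,m.sum(),"z",np.median(q[:,2]).round(1),"mean",q.mean(0).round(1),"rect",np.round(ce,1),np.round(sz,1),round(an,1))
cv2.imwrite("pics/a.png",cv2.resize(np.hstack(crops),(800,286)))
```

```text
scene bar 283 z 60.7 mean [462.7 250.6  60.5] rect [460.7 250.3] [25.1 71.6] 14.8
scene square 455 z 60.8 mean [634.4  41.4  60.7] rect [632.8  40.9] [46.1 47.4] 87.5
scene round 104 z 61.2 mean [ 514.5 -233.1   60.7] rect [ 514.6 -233.3] [29.7 25.5] 21.1
side bar 166 z 60.1 mean [458.5 247.3  60.1] rect [458.9 248.6] [24.1 72. ] 14.4
side square 259 z 61.8 mean [628.8  38.6  61.6] rect [631.3  40.2] [46.5 48.7] 86.5
side round 148 z 61.0 mean [ 510.7 -236.6   60.8] rect [ 511.3 -236.2] [29.2 29. ] 79.8
```

View pics/a.png

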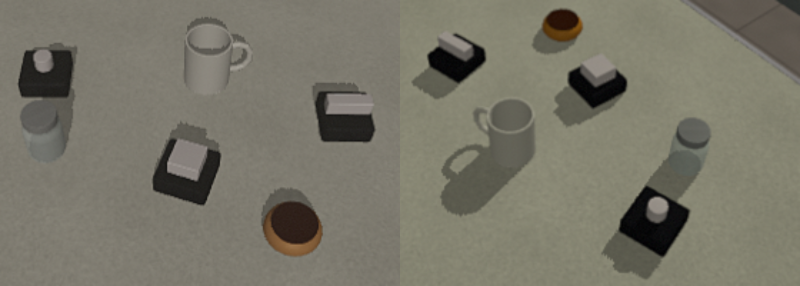

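Picture 1 shows bar, square and round keys at crop pixels (345,103), (188,158), (43,60) in the left view. The positions agree between the two cameras.

```bash
cat >> h.py <<'E'
def to(*p):
    s=arm.observe(); M=R.from_euler('xyz',s["orientation"]).as_matrix()
    print("at",s["ee_pos"].round(1),"t",round(s["time"],2),"F",s["ft_force"].round(1),"w",round(s["width"],1),"cm:",(M.T@(np.array(p)-s["ee_pos"])/10).round(2)); return M
E
python3 -c "
from h import *
print(to(460,249,160).round(3))"
```

```text
at [128.2 560.6 256.3] t 1.6 F [0.5 0.7 0.6] w 85.5 cm: [  9.63 -39.29 -22.97]
[[ 0.    -0.975  0.223]
 [ 0.     0.223  0.975]
 [-1.    -0.     0.   ]]
```

{"op": "carry_out", "data": {
  "increments": [
    [[0.6,-3.9,-2.3,0],[0.6,-3.9,-2.3,0],[0.6,-3.9,-2.3,0],[0.6,-3.9,-2.3,0],[0.6,-3.9,-2.3,0],[0.6,-3.9,-2.3,0],[0.6,-3.9,-2.3,0],[0.6,-3.9,-2.3,0]]
  ],
  "claw": 1,
  "grip_force": 20
}}

```text
time: 2.4
ee_pos: [392.5, 310.3, 208.3]
orientation: [-0.623, 1.57, 0.723]
ft_force: [0.2, 1.1, -0.3]
width: 0.0
```

{"op": "carry_out", "data": {
  "increments": [
    [[0.6,-4.0,-2.3,0],[0.6,-4.0,-2.3,0],[0.6,0,0,0],[0.6,0,0,0],[0,0,0,0],[0,0,0,0],[0,0,0,0]]
  ]
}}

```text
time: 3.1
ee_pos: [458.3, 250.0, 184.7]
orientation: [-0.613, 1.57, 0.736]
ft_force: [-0.0, -0.5, -0.5]
width: 0.3
```

Run:
```python
from h import *
to(460,249,105)
c=cams.capture("wrist"); cv2.imwrite("pics/w.png",c["pixels"])
v,u=np.nonzero(c["range_z"]>0); p=world(c,np.c_[u,v])
m=(np.hypot(*(p[:,:2]-(460,249)).T)<50)&(p[:,2]>50)&(p[:,2]<72)
q=p[m]; print(m.sum(),q.mean(0),cv2.minAreaRect(q[:,:2].astype(np.float32)))
m=(np.hypot(*(p[:,:2]-(460,249)).T)<60)&(p[:,2]>100); print("finger low z",np.sort(p[m][:,2])[:20:4], p[m].mean(0) if m.any() else 0)
to(460,249,105)
```

```text
at [458.3 250.  184.7] t 3.1 F [-0.  -0.5 -0.5] w 0.3 cm: [ 7.97 -0.18 -0.06]
2181 [456.74592957 251.47803952  60.53856765] ((458.50787353515625, 250.80545043945312), (22.82097053527832, 70.1160888671875), 15.78533935546875)
finger low z [162.43069275 163.06354318 163.30051953 163.59573746 163.73776207] [448.4850047  252.06581992 229.39532866]
at [458.5 249.9 184.7] t 3.15 F [-0.2  0.2 -0.1] w -0.0 cm: [ 7.97 -0.16 -0.06]
```

View pics/w.png

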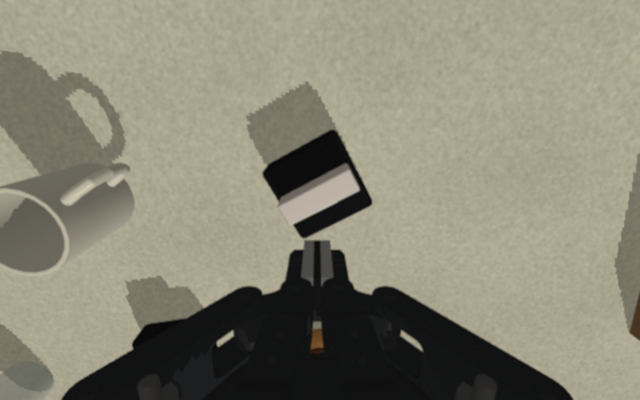

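Picture 2: the bar key is around (320,195), with the shut fingertips at (318,240) lined up above it and within 2 mm of centre. Descending.

{"op": "carry_out", "data": {
  "increments": [
    [[2.5,0,0,0],[2.5,0,0,0],[2.5,0,0,0],[1.5,0,0,0],[0,0,0,0],[0,0,0,0]]
  ]
}}

```text
time: 3.75
ee_pos: [458.9, 249.4, 94.8]
orientation: [-0.467, 1.571, 0.88]
ft_force: [-0.1, 1.7, 0.9]
width: 0.1
```

{"op": "carry_out", "data": {
  "increments": [
    [[0.2,0,0,0],[0.2,0,0,0],[0.2,0,0,0],[0.2,0,0,0],[0.2,0,0,0],[0.2,0,0,0],[0,0,0,0],[0,0,0,0]]
  ]
}}

```text
time: 4.55
ee_pos: [459.3, 249.1, 82.3]
orientation: [-0.833, 1.57, 0.513]
ft_force: [1.5, 0.9, 0.2]
width: -0.2
```

{"op": "carry_out", "data": {
  "increments": [
    [[0.2,0,0,0],[0.2,0,0,0],[0.15,0,0,0],[0,0,0,0],[0,0,0,0]]
  ]
}}

```text
time: 5.05
ee_pos: [459.4, 249.1, 77.0]
orientation: [-0.946, 1.57, 0.4]
ft_force: [0.1, -0.3, 5.5]
width: -0.2
```

{"op": "carry_out", "data": {
  "increments": [
    [[0.1,0,0,0],[0.1,0,0,0],[0.1,0,0,0],[0.1,0,0,0],[0,0,0,0],[0,0,0,0]]
  ]
}}

```text
time: 5.65
ee_pos: [459.4, 249.1, 73.6]
orientation: [-0.983, 1.57, 0.363]
ft_force: [-1.7, -0.4, 10.0]
width: 0.1
```

{"op": "carry_out", "data": {
  "increments": [
    [[-0.5,0,0,0],[-1,0,0,0],[-2,0,0,0],[-3,0,0,0],[-3,0,0,0],[0,0,0,0]]
  ]
}}

```text
time: 6.25
ee_pos: [461.2, 249.9, 171.8]
orientation: [-0.969, 1.564, 0.377]
ft_force: [1.2, -0.4, -0.1]
width: 0.1
```

```bash
cat >> h.py <<'E'
def key(cam,xy,lo=42):
    c=cams.capture(cam); v,u=np.nonzero(c["range_z"]>0); p=world(c,np.c_[u,v])
    m=(np.hypot(*(p[:,:2]-xy).T)<45)&(p[:,2]>lo)&(p[:,2]<72)&(c["pixels"][v,u].min(1)>90); q=p[m]
    print(cam,m.sum(),"z med",np.median(q[:,2]).round(1) if m.any() else 0,cv2.minAreaRect(q[:,:2].astype(np.float32)) if m.any() else 0); return c
E
python3 - <<'E'
from h import *
for n in("wrist","scene","side"): c=key(n,(459,250))
for k in((632,40),(512,-235)): key("scene",k)
to(632,40.5,170)
E
```

```text
wrist 2200 z med 51.1 ((458.3957214355469, 250.888671875), (22.51993179321289, 69.88784790039062), 15.813641548156738)
scene 309 z med 50.5 ((461.979736328125, 250.6027374267578), (24.41194725036621, 71.09078979492188), 16.375385284423828)
side 173 z med 50.0 ((458.88397216796875, 248.9351806640625), (24.04888916015625, 71.94087219238281), 14.297896385192871)
scene 555 z med 60.2 ((632.6428833007812, 41.13121032714844), (46.06208038330078, 48.49310302734375), 86.90217590332031)
scene 153 z med 59.9 ((514.5963134765625, -233.4755859375), (29.12094497680664, 25.962839126586914), 14.411455154418945)
at [457.9 248.5 166.4] t 6.5 F [ 0.7  0.4 -0.9] w 0.4 cm: [ -0.39 -21.61 -16.4 ]
```

Bar is fully in: its top went from 60.5 to 51 mm, and the block hasn't moved. On to the square key.

{"op": "carry_out", "data": {
  "increments": [
    [[0,-3.6,-2.73,0],[0,-3.6,-2.73,0],[0,-3.6,-2.73,0],[0,-3.6,-2.73,0],[0,-3.6,-2.73,0],[0,-3.6,-2.73,0],[0,0,0,0],[0,0,0,0]]
  ]
}}

```text
time: 7.3
ee_pos: [632.6, 40.2, 165.9]
orientation: [1.623, 1.568, 2.967]
ft_force: [-0.3, 0.2, -0.7]
width: 0.3
```

Run:
```python
from h import *
key("wrist",(632,40)); to(632,40.5,95)
```

```text
wrist 3389 z med 61.2 ((629.7886352539062, 41.432369232177734), (45.63774490356445, 46.04304122924805), 86.86793518066406)
at [632.   41.2 166.2] t 7.35 F [-0.1 -0.3  0.1] w 0.3 cm: [ 7.12 -0.04 -0.07]
```

Centred. Straight down.

{"op": "carry_out", "data": {
  "increments": [
    [[2.5,0,0,0],[2.5,0,0,0],[1.8,0,0,0],[0.5,0,0,0],[0,0,0,0],[0,0,0,0]]
  ]
}}

```text
time: 7.95
ee_pos: [633.3, 41.8, 95.8]
orientation: [-1.275, 1.57, 0.072]
ft_force: [-0.2, -0.5, 1.2]
width: -0.1
```

{"op": "carry_out", "data": {
  "increments": [
    [[0.2,0,0,0],[0.2,0,0,0],[0.2,0,0,0],[0.2,0,0,0],[0.2,0,0,0],[0.2,0,0,0],[0,0,0,0],[0,0,0,0]]
  ]
}}

```text
time: 8.75
ee_pos: [633.3, 41.1, 82.8]
orientation: [-1.233, 1.57, 0.113]
ft_force: [0.4, -0.2, 0.9]
width: 0.0
```

{"op": "carry_out", "data": {
  "increments": [
    [[0.2,0,0,0],[0.2,0,0,0],[0.2,0,0,0],[0.1,0,0,0],[0.1,0,0,0],[0.1,0,0,0],[0,0,0,0],[0,0,0,0]]
  ]
}}

```text
time: 9.55
ee_pos: [633.4, 41.1, 74.7]
orientation: [-1.426, 1.57, -0.08]
ft_force: [-2.7, 0.0, 8.3]
width: -0.4
```

{"op": "carry_out", "data": {
  "increments": [
    [[-0.5,0,0,0],[-1,0,0,0],[-2,0,0,0],[-3,0,0,0],[-3,0,0,0],[0,0,0,0]]
  ]
}}

```text
time: 10.15
ee_pos: [635.8, 41.1, 173.6]
orientation: [-1.352, 1.563, -0.006]
ft_force: [-0.3, -0.1, -0.4]
width: -0.1
```

Run:
```python
from h import *
for n in("wrist","scene","side"): key(n,(632,40))
to(512,-235,170)
```

```text
wrist 2886 z med 51.2 ((629.7285766601562, 41.31733703613281), (45.932369232177734, 46.010765075683594), 86.97811126708984)
scene 483 z med 50.8 ((632.679931640625, 40.89085388183594), (46.53260803222656, 48.59568405151367), 87.01001739501953)
side 252 z med 51.7 ((629.6675415039062, 39.086578369140625), (47.291717529296875, 44.54314041137695), 84.9044189453125)
at [632.7  41.2 168.1] t 10.3 F [-0.   0.  -0.6] w 0.1 cm: [ -0.18   5.61 -29.61]
```

Square is in too (61 to 51 mm), unmoved. On to the round key.

{"op": "carry_out", "data": {
  "increments": [
    [[0,0.8,-4.23,0],[0,0.8,-4.23,0],[0,0.8,-4.23,0],[0,0.8,-4.23,0],[0,0.8,-4.23,0],[0,0.8,-4.23,0],[0,0.8,-4.23,0],[0,0,0,0]]
  ]
}}

```text
time: 11.1
ee_pos: [509.6, -238.8, 167.0]
orientation: [1.812, 1.567, -3.132]
ft_force: [-0.2, 0.2, 0.0]
width: -0.2
```

{"op": "carry_out", "data": {
  "increments": [
    [[0,0,0,0],[0,0,0,0]]
  ]
}}

```text
time: 11.3
ee_pos: [512.1, -233.8, 167.7]
orientation: [1.018, 1.568, 2.365]
ft_force: [0.4, 0.6, 0.2]
width: 0.1
```

Run:
```python
from h import *
key("wrist",(512,-235)); to(512,-235,95)
```

```text
wrist 1145 z med 61.0 ((510.346435546875, -234.2750701904297), (28.06151008605957, 29.161706924438477), 75.9480972290039)
at [ 512.5 -233.6  168. ] t 11.35 F [-0.5  0.1 -0.4] w 0.2 cm: [ 7.3   0.   -0.15]
```

{"op": "carry_out", "data": {
  "increments": [
    [[2.5,0,-0.1,0],[2.5,0,0,0],[1.8,0,0,0],[0.7,0,0,0],[0,0,0,0],[0,0,0,0]]
  ]
}}

```text
time: 11.95
ee_pos: [513.0, -235.6, 94.5]
orientation: [-1.723, 1.57, -0.376]
ft_force: [0.3, -0.6, 0.1]
width: 0.1
```

{"op": "carry_out", "data": {
  "increments": [
    [[0.2,0,0,0],[0.2,0,0,0],[0.2,0,0,0],[0.2,0,0,0],[0.2,0,0,0],[0.2,0,0,0],[0,0,0,0],[0,0,0,0]]
  ]
}}

```text
time: 12.75
ee_pos: [512.5, -236.2, 81.8]
orientation: [-1.841, 1.57, -0.495]
ft_force: [1.2, 0.3, 2.5]
width: -0.1
```

{"op": "carry_out", "data": {
  "increments": [
    [[0.2,0,0,0],[0.2,0,0,0],[0.2,0,0,0],[0.1,0,0,0],[0.1,0,0,0],[0,0,0,0],[0,0,0,0]]
  ]
}}

```text
time: 13.45
ee_pos: [512.6, -236.2, 74.5]
orientation: [-1.931, 1.57, -0.585]
ft_force: [-1.0, -0.4, 8.7]
width: -0.3
```

{"op": "carry_out", "data": {
  "increments": [
    [[-0.5,0,0,0],[-1,0,0,0],[-2,0,0,0],[-3,0,0,0],[-4,0,0,0],[0,0,0,0],[0,0,0,0],[0,0,0,0]]
  ]
}}

```text
time: 14.25
ee_pos: [511.5, -235.5, 177.6]
orientation: [1.204, 1.568, 2.55]
ft_force: [-0.1, 0.3, 0.0]
width: -0.2
```

Run:
```python
from h import *
key("wrist",(512,-235));
for k in((459,250),(632,40),(512,-235)):
    for n in("scene","side"): key(n,k)
for n in("scene","side"):
    c=cams.capture(n)
    for t in("mug","jar","doughnut"):
        for r in cams.regions_of(t,n)[:1]:
            v,u=np.nonzero(r["pixels"]&(c["range_z"]>0)); print(n,t,np.median(world(c,np.c_[u,v]),0).round())
to(0,0,0)
```

```text
wrist 918 z med 51.1 ((510.1051330566406, -234.51438903808594), (28.639841079711914, 28.947038650512695), 32.93212127685547)
scene 312 z med 50.4 ((461.9088439941406, 250.3397216796875), (23.514265060424805, 71.08220672607422), 17.308443069458008)
side 184 z med 50.3 ((458.706787109375, 247.74658203125), (23.933055877685547, 70.81425476074219), 15.948723793029785)
scene 475 z med 50.7 ((632.2401733398438, 40.94137191772461), (46.148067474365234, 48.150611877441406), 87.890625)
side 270 z med 51.5 ((629.0005493164062, 40.111454010009766), (46.19841766357422, 46.563812255859375), 86.19042205810547)
scene 115 z med 50.9 ((514.661865234375, -233.55857849121094), (28.770559310913086, 27.235315322875977), 46.212669372558594)
side 155 z med 50.8 ((510.6613464355469, -236.30613708496094), (28.102886199951172, 27.33773422241211), 46.928314208984375)
scene mug [445.  23.  55.]
scene jar [ 655. -169.   61.]
scene doughnut [688. 205.  32.]
side mug [423.  13.  55.]
side jar [ 631. -202.   24.]
side doughnut [668. 192.  31.]
at [ 512.3 -236.   178.8] t 15.0 F [-0.6 -0.5 -0.6] w -0.4 cm: [17.88 55.21 11.59]
```

```bash
python3 -c "
from h import *
print(arm.close_job())"
```

```text
the job is handed in; nothing more can be done
None
```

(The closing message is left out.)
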